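# Roll the shaft blank into the V-block

### The arm

A 6-joint arm with a two-finger parallel gripper is mounted at the origin on a cart in front of the work surface, level with it; the furniture and walls round the work are solid. World frame = base frame: x ahead of the robot, y to its left, z up, the work surface at z = 0. Lengths are in mm, angles in rad, forces in N, time in s.
With the tool pointing down it reaches from about 300 to 775 mm from the base axis. Payload 14.6 kg.
Tool frame: the origin (TCP) lies at the very end of the fingers, on their centre line; the grasp point (between the pads) lies 19 mm behind it; z points along the fingers, y is the line along which they close (so a half turn about z gives the same grasp; the last joint's range is limited). The gripper opens to 94 mm and grips with 3 to 60 N. Pads are 16 mm wide; open, the fingers measure 119 mm over their backs; the gripper's body (75 mm by 177 mm) begins 78 mm behind the grasp point.
Start: joints at [-1.297, 0.3, 1.521, -0, 1.321, -0.067], TCP at [183.825, -518.36, 181.146] pointing down, gripper open.
Joint ranges: [-3.03, 3.03], [-0.79, 2.21], [0.23, 2.52], [-1.04, 4.18], [0, 3.07], [-2.55, 2.55]. Speed limits (rad/s): [2.22, 2.22, 2.57, 3.14, 3.14, 3.14].

### API

Orientations are given as [roll, pitch, yaw] about the fixed x, y, z axes, in that order (R = Rz(yaw) Ry(pitch) Rx(roll)).
In Python, from cell import manip, eyes, ticket gives the robot as it stands. The module is installed in compiled form; this text tells all that it offers.
- The arm moves only by the tool arm_command, never from a script. Its argument "plan" is a list of rows, each a list of 5 numbers: the opening, from -1 (shut) to 1 (fully open), then the shift along the tool's x, y, z in m, then the turn about the tool's z in rad. In form: [[jaw, dx, dy, dz, roll], ...]. A call has 1 to 20 rows; each row shifts and turns the commanded pose from where the row before left it, along the tool's axes as they then stand; what a row does not reach is not made up. A row lasts 1/8 s, in which the tool goes at most 62.5 mm and 10.7 degrees, less where a joint would pass 70% of its speed; a pose out of reach is approached as far as the arm can. A call is refused whole if a number of a shift passes 0.0625 or a number of a turn 0.188, either way. A call with a gripper value outside its range is refused whole. The fingers move at their own pace and stop on an object; "newtons" is the grip in N (left out, the last holds). Time passes only in rows, so rows that do not move let the fingers close. It gives the time, the measured TCP pose, the force, the opening and the grip force at its end, in the units of the state.
- manip.read_state(): the state, without advancing time (a new reading comes with each control period).
- eyes.camera(name): name is "side" or "top"; returns a dict with "img" (480x640x3 uint8, blue, green, red), "z_map" (480x640 float32, mm along the optical axis (not along the pixel's ray), 0 where there is no reading), "fx", "fy", "cx", "cy" (pixels), "eye" and "orientation" of the camera in the world. Camera axes: x right, y down, z forward; pixel columns grow to the right and rows downward; lengths in mm; the calibration is good to about 2 mm. A picture is of the moment at which its call begins.
- ticket.sign_off(): hands the job in; it is judged then, once.
The state is a dict: "clock": time; "joints": joint angles; "qd": joint speeds; "effort": joint torques, N m; "eef_pos": TCP position; "eef_rot": TCP orientation; "wrist_force": force on the tool from outside, world axes, zero at the start; "moment": the same for the moment, N m; "finger_gap": finger opening in mm; "finger_force": force on a finger pad.
Only numpy, scipy, OpenCV 4.12 (cv2) and the standard library are available. Lean on these libraries where they do the work, as an engineer would, in place of code of your own. Each camera call takes 0.05 s, during which the arm holds its last target. There are 200 camera calls.

### The job

Gently push the round aluminium shaft blank by its side so that it rolls along the bench, up the V-block's ramp and down into the V-groove. Then push gently on its free end to slide it along the groove until its other end rests against the red end stop, and take the hand away. Push with the fingertips without ever lifting the blank, and leave the bottle, the tape measure and the roll of tape where they are.

Things in the scene. Friction and masses are not known exactly. Their poses are not given: they have to be found in the camera images.
- shaft: Shaft blank: smooth solid round aluminium bar, 42 mm diameter, 155 mm long, about 0.6 kg, thin blue stripe along its side, loose on the bench. Origin at its centre, on its axis (z = 21 mm at the start). Own y axis runs along the bar, +y to the end on the red stop's side; x and z turn as it rolls. Rolls easily; friction about 0.2. At the start parallel to the groove within 0.08 rad.
- v_block: Steel V-block screwed down, immovable. Origin at bench height under the groove's bottom line, half-way along. x: level, the way the bar is rolled in; y: along the groove to the red stop; z up. Groove and ramp run from y = -70 mm (open end) to +70 (stop). Groove bottom 1 mm high at x = 0, its sides rise at 40 degrees. Bar seated: axis at x = 0, z = 28 mm; touching the stop: centre at y = -7.5 mm.
- ramp_foot (a point): Foot of the V-block's straight ramp, at bench height, half-way along it: x = -90 mm in the V-block's frame. From here the ramp climbs to the crest. At the start the bar lies on the bench before it, its axis 50 to 130 mm from the foot, its centre at y = -47 to -27 mm in the V-block's frame.
- crest (a point): Crest between ramp and groove, 14 mm high, half-way along it: x = -16 mm in the V-block's frame. The far jaw opposite is 34 mm high, its top at x = +39 to +49 mm; a low flange with two screw heads (14 mm high) reaches on to x = +78 mm.
- stop_face (a point): Point on the red end stop's inner face where the seated bar's axis meets it (x = 0, y = +70, z = 28 mm in the V-block's frame). The stop is an upright plate across the groove's +y end, 8 mm thick, 50 mm high, from x = -34 to +46 mm. Sliding the bar along takes 2 to 6 N. A bar against it stands 15 mm out of the groove's open end.
- white_bottle: White bottle with a white cap, about 56 mm in diameter and 163 mm tall, standing loose on the bench beyond the V-block. Origin at the centre of its underside. To be left alone.
- tape_measure: Black and yellow tape measure, 53 x 96 x 71 mm, standing loose on the bench. Origin at the centre of its underside. To be left alone.
- blue_tape: Roll of blue masking tape lying flat, 96 mm in diameter and 19 mm high, loose on the bench. Origin at the centre of its underside. To be left alone.

How it is judged (in metres and radians):
On the way, in this order (a step that is already met when the one before it is completed fails the run):
1. the bar has rolled at least 60 degrees on the bench, before the ramp (angle between shaft's own z axis and vertical above 1.047 rad and height (world z) of shaft below 0.024 m and x of shaft in the frame of v_block below -0.085 m).
2. the bar lies down in the V-groove (x of shaft in the frame of v_block between -0.005 and 0.005 m and height (world z) of shaft below 0.032 m and angle between the y axis of shaft and the y axis of v_block, either way round below 0.06 rad), for 0.1 s.
At the end, for the whole second after the job is handed in: The bar lies at rest in the V-groove: its axis within 4 mm of the groove's middle line and 25 to 31.5 mm above the bench, parallel to the groove within 0.05 rad, with its end no more than 3 mm from the red end stop (x of shaft in the frame of v_block between -0.004 and 0.004 m and height (world z) of shaft between 0.025 and 0.0315 m and angle between the y axis of shaft and the y axis of v_block, either way round below 0.05 rad and y of shaft in the frame of v_block above -0.0105 m and linear speed of shaft below 0.01 m/s); the robot touches nothing.
It fails at once if the bar is lifted (its centre more than 45 mm above the bench; 35 mm is reached on the crest) (height (world z) of shaft above 0.045 m).
It fails at once if the fingers press on the bar with over 50 N (contact force between the fingers and shaft above 50 N).
It fails at once if the bottle is moved by more than 15 mm (distance of white_bottle from where it was at the start of the episode above 0.015 m).
It fails at once if the tape measure is moved by more than 15 mm (distance of tape_measure from where it was at the start of the episode above 0.015 m).
It fails at once if the roll of tape is moved by more than 15 mm (distance of blue_tape from where it was at the start of the episode above 0.015 m).
It also fails if it takes over 54 s, if anything falls off the work surface, if the arm or the gripper's body presses on something with over 40 N, if the wrist force passes 120 N, or if a joint passes its speed limit or range.

## Working session

There is one attempt and no reset: what is moved stays moved. The work goes in short steps, Python scripts to look and compute and a tool call to move; the robot and the scene stay as the last step left them, time stands still between calls to the robot, and variables do not carry over. Pictures are saved under pics/ and viewed, at most 10 in all, crops included, and the job is handed in when it is done.

Besides the shell and the picture viewer there is one more tool, called after "Call:" as name(argument=value, ...) on one line, values as JSON. arm_command: Moves the arm, as the interface text tells. Its arguments: {"type":"object","properties":{"plan":{"type":"array"},"newtons":{"type":"number"}},"required":["plan"]}

```bash
mkdir -p pics; cat > h.py <<'E'
import numpy as np, cv2
from scipy.spatial.transform import Rotation as R
from cell import manip, eyes, ticket
def cam(n):
    c=eyes.camera(n); return c
def cloud(c):
    z=c["z_map"].astype(float); v,u=np.mgrid[:480,:640]
    P=np.stack([(u-c["cx"])*z/c["fx"],(v-c["cy"])*z/c["fy"],z],-1)
    o=np.array(c["orientation"],float)
    M=o if o.shape==(3,3) else R.from_euler('xyz',o).as_matrix()
    W=P@M.T+np.array(c["eye"]); W[z==0]=np.nan
    return W
E
python3 - <<'E'
from h import *
for n in("top","side"):
    c=cam(n); cv2.imwrite(f"pics/{n}0.png",c["img"]); np.save(f"{n}0.npy",cloud(c)); print(n,c["eye"],c["orientation"],c["fx"])
print(manip.read_state())
E
```

```text
top [ 433.39884964  -83.86741049 1119.38397666] [-3.00549187 -0.01581567 -1.5509455 ] 462.12432993572185
side [616.27738512 946.25867826 658.66133212] [-2.09027227  0.00346024  3.10367462] 591.512728433032
{'clock': 0.1, 'joints': array([-1.29661224e+00,  3.00385671e-01,  1.52151106e+00,  8.38957553e-06,
        1.32072755e+00, -6.65954876e-02]), 'qd': array([ 6.12488433e-05, -1.16328070e-03, -3.18427189e-03, -1.74370852e-03,
        8.84161056e-04, -1.90356092e-03]), 'effort': array([ 3.00133841e-03, -5.32642865e+01, -3.53282046e+01,  7.09149381e-02,
        2.35203240e-02, -5.43443230e-05]), 'eef_pos': array([ 183.75209236, -518.1159563 ,  180.66283297]), 'eef_rot': array([-3.14056385e+00, -7.67594976e-05,  3.40777452e-01]), 'wrist_force': array([ 0.07194286, -0.28402362, -0.5542525 ]), 'moment': array([-0.03133273, -0.03349142,  0.04156322]), 'finger_force': 0.0, 'finger_gap': 93.67132412940381}
```

View pics/top0.png

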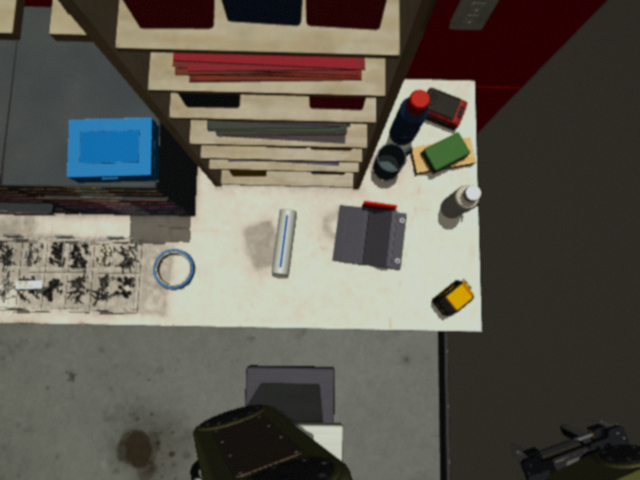

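View pics/side0.png

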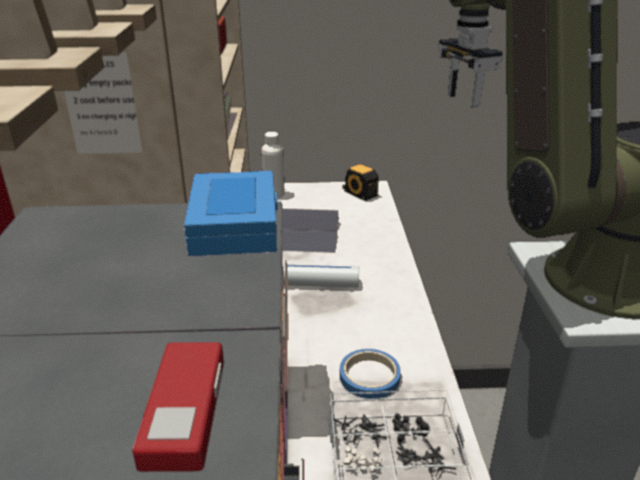

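The top view shows the bar from (288,210) to (281,275). The V-block spans u 335–405, v 205–268, with the red stop at (380,206). The bottle is at (470,195), the tape measure at (455,297) and the tape roll at (174,269). A shelf stands just beyond the stop.

```bash
python3 - <<'E'
from h import *
W=np.load("top0.npy"); im=cv2.imread("pics/top0.png")
np.set_printoptions(precision=1,suppress=True)
# bar
S=W[200:285,262:305].reshape(-1,3); S=S[(S[:,2]>12)&(S[:,2]<60)]
def rect(S):
    r=cv2.minAreaRect(S[:,:2].astype(np.float32)); return r,cv2.boxPoints(r)
print("bar",rect(S),np.nanpercentile(S[:,2],[5,50,98]),len(S))
B=S[S[:,2]>np.percentile(S[:,2],60)]
print("ridge",cv2.fitLine(B[:,:2].astype(np.float32),cv2.DIST_HUBER,0,.01,.01).ravel(), S[:,0].min(),S[:,0].max())
# red stop
hsv=cv2.cvtColor(im,cv2.COLOR_BGR2HSV)
m=((hsv[...,0]<8)|(hsv[...,0]>172))&(hsv[...,1]>150)&(hsv[...,2]>80)
m[:195]=0;m[220:]=0;m[:,:355]=0;m[:,405:]=0
print("stop",rect(W[m]),W[m][:,2].min(),W[m][:,2].max(),m.sum())
for v in (215,235,255):
    print(v,[(u,)+tuple(W[v,u].round(0)) for u in range(325,412,4)])
V=W[195:280,325:415].reshape(-1,3); V=V[(V[:,2]>4)&(V[:,2]<40)]
print("vb",rect(V))
for v in range(165,212,5): print(v,W[v,285],W[v,240],W[v,340],W[v,375])
for n,(a,b,c,d) in dict(bottle=(180,222,440,485),tapem=(275,320,428,480),roll=(243,295,148,200)).items():
    P=W[a:b,c:d].reshape(-1,3);P=P[P[:,2]>9]; print(n,np.nanmin(P,0),np.nanmax(P,0))
E
```

```text
bar (((573.3668823242188, -13.948270797729492), (41.86496353149414, 155.58578491210938), 84.3459243774414), array([[493.9, -27.1],
       [648.7, -42.4],
       [652.8,  -0.8],
       [498. ,  14.5]], dtype=float32)) [25.9 37.1 43.3] 1149
ridge [  1.   -0.1 574.2 -14.1] 494.44116799646986 651.1526954259268
stop (((664.1095581054688, -238.84158325195312), (74.81013488769531, 7.266613006591797), 83.79972839355469), array([[ 656.5, -275.6],
       [ 663.7, -276.4],
       [ 671.8, -202. ],
       [ 664.5, -201.3]], dtype=float32)) 42.17634711305186 53.31614304718096 89
215 [(325, np.float64(645.0), np.float64(-111.0), np.float64(-2.0)), (329, np.float64(645.0), np.float64(-121.0), np.float64(-1.0)), (333, np.float64(645.0), np.float64(-131.0), np.float64(1.0)), (337, np.float64(646.0), np.float64(-141.0), np.float64(0.0)), (341, np.float64(646.0), np.float64(-151.0), np.float64(-1.0)), (345, np.float64(645.0), np.float64(-160.0), np.float64(4.0)), (349, np.float64(646.0), np.float64(-170.0), np.float64(2.0)), (353, np.float64(645.0), np.float64(-180.0), np.float64(7.0)), (357, np.float6
[... 4241 characters left out ...]
.5   -1.6]
185 [714.8 -11.5  14.1] [713.8  99.5   7.3] [ 718.7 -146.5   11.3] [ 723.3 -234.1    1.5]
190 [706.1 -10.9  -1.8] [703.1 100.2  -0.4] [ 709.4 -147.4   -2.1] [ 711.1 -234.5   -0.7]
195 [693.2 -11.3  -0.9] [690.8 100.   -2. ] [ 696.5 -147.6   -1.3] [ 698.2 -234.4    0.2]
200 [680.2 -11.8   0.7] [677.1  98.6   3.3] [ 683.3 -147.6    1. ] [ 685.2 -234.2    1.5]
205 [668.6 -11.9  -3.9] [665.   98.4   1.1] [ 670.8 -147.8    0.7] [ 663.1 -228.3   45.9]
210 [647.4 -15.   39.5] [652.7  98.    0.1] [ 657.8 -147.9    3. ] [ 660.  -234.3    1.5]
bottle [ 641.9 -455.3    9.4] [ 694.4 -393.   166.2]
tapem [ 406.5 -463.5    9.1] [ 494.1 -369.5   74.7]
roll [458.  199.7   9.5] [551.4 297.   23.8]
```

```bash
cat >> h.py <<'E'
from scipy.optimize import least_squares
def hgt(x):
    return np.interp(x,[-300,-90,-16,0,39,49,49.5,78,78.5,300],[0,0,14,1,34,34,8,8,0,0])
def fitv(W,x0=(592,-231,-1.67)):
    P=W[213:262,322:415].reshape(-1,3); P=P[np.isfinite(P[:,0])]
    def f(p):
        c,s=np.cos(p[2]),np.sin(p[2]); xv=(P[:,0]-p[0])*c+(P[:,1]-p[1])*s
        return np.r_[P[:,2]-hgt(xv)-p[3],(p[0]-592)*.1]
    return least_squares(f,[*x0,0],loss='soft_l1',diff_step=1e-4).x
def tov(p,v):  # world -> vblock xy
    c,s=np.cos(v[2]),np.sin(v[2]); d=np.asarray(p)[...,:2]-v[:2]
    return np.stack([d[...,0]*c+d[...,1]*s,-d[...,0]*s+d[...,1]*c],-1)
E
python3 - <<'E'
from h import *
np.set_printoptions(precision=3,suppress=True)
W=np.load("top0.npy"); v=fitv(W); print(v, v[2]+np.pi/2)
s=tov([[656.5,-275.6],[664.5,-201.3],[664.1,-238.8]],v); print("stop in v",s)
# side cam check of edges: open end from bench/vblock pixel colour
im=cv2.imread("pics/top0.png").max(2); m=(im<120); m[:200]=0;m[280:]=0;m[:,:330]=0;m[:,410:]=0
P=W[m]; V=tov(P,v); print("dark block y",np.nanpercentile(V[:,1],[0.5,2,98,99.5]),"x",np.nanpercentile(V[:,0],[1,99]))
print("bar c",tov([[573.4,-14]],v),"dir",np.arctan2(-15.3,154.8)-(v[2]+np.pi/2))
E
```

```text
[ 608.532 -228.276   -1.685   -0.965] -0.11379998710411621
stop in v [[ 41.571  53.032]
 [-33.157  52.543]
 [  4.146  56.404]]
dark block y [-86.824 -84.742  53.318  53.965] x [-86.753  73.594]
bar c [[-208.9    -59.236]] dir 0.01528274458196395
```

Call:
arm_command(plan=[[1, 0, 0, 0, -0.16], [1, 0, 0, 0, -0.16], [1, 0, 0, 0, -0.16], [1, 0, 0, 0, -0.16], [1, 0, 0, 0, -0.16], [1, 0, 0, 0, -0.16], [1, 0, 0, 0, -0.17]])

```text
clock: 0.98
eef_pos: [183.8, -518.2, 180.8]
eef_rot: [-3.141, -0.001, 1.476]
wrist_force: [0.0, 0.5, 0.6]
finger_gap: 94.1
finger_force: 0.0
```

Call:
arm_command(plan=[[1, 0, 0, 0, 0.016], [1, 0.0495, 0.0278, 0, 0], [1, 0.0495, 0.0278, 0, 0], [1, 0.0495, 0.0278, 0, 0], [1, 0.0495, 0.0278, 0, 0], [1, 0.0495, 0.0278, 0, 0], [1, 0.0495, 0.0278, 0, 0], [1, 0.0495, 0.0278, 0, 0], [1, 0.0495, 0.0278, 0, 0], [1, 0.0495, 0.0278, 0, 0], [1, 0.0495, 0.0278, 0, 0], [1, 0.0495, 0.0278, 0, 0], [1, 0.0495, 0.0278, 0, 0], [1, 0, 0, 0, 0], [1, 0, 0, 0, 0]])

```text
clock: 2.85
eef_pos: [583.6, 32.7, 180.8]
eef_rot: [-3.141, 0.0, 1.452]
wrist_force: [-0.0, -0.1, 0.0]
finger_gap: 94.2
finger_force: 0.0
```

Call:
arm_command(plan=[[1, 0, 0, 0.04, 0], [1, 0, 0, 0.04, 0], [1, 0, 0, 0.04, 0], [1, 0, 0, 0.03, 0], [1, 0, 0, 0.015, 0], [1, 0, 0, 0, 0], [1, 0, 0, 0, 0]])

```text
clock: 3.72
eef_pos: [584.6, 32.7, 17.6]
eef_rot: [3.14, -0.0, 1.454]
wrist_force: [-0.1, -0.5, 0.4]
finger_gap: 94.2
finger_force: 0.0
```

```bash
python3 - <<'E'
from h import *
c=cam("side"); cv2.imwrite("pics/s1.png",cv2.resize(c["img"][160:360,220:460],None,fx=3,fy=3))
print(manip.read_state()["eef_pos"])
E
```

```text
[584.6426588   32.87126791  17.54343645]
```

View pics/s1.png

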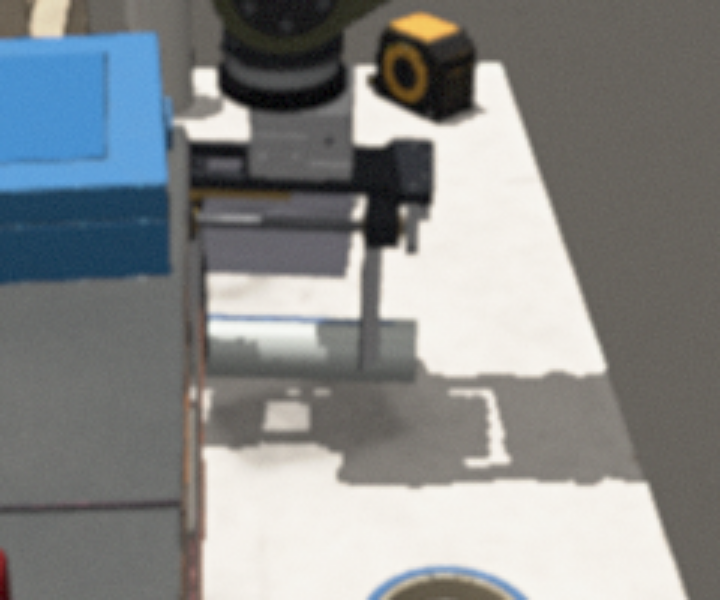

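The side view shows both fingers down behind the bar: near finger at (370,330), bar spanning (205–415, 350). Push now.

Call:
arm_command(plan=[[1, -0.004, 0, 0, 0], [1, -0.004, 0, 0, 0], [1, -0.004, 0, 0, 0], [1, -0.003, 0, 0, 0], [1, -0.003, 0, 0, 0], [1, -0.003, 0, 0, 0], [1, -0.003, 0, 0, 0], [1, -0.003, 0, 0, 0], [1, -0.003, 0, 0, 0], [1, -0.003, 0, 0, 0], [1, -0.003, 0, 0, 0], [1, -0.003, 0, 0, 0], [1, -0.003, 0, 0, 0], [1, -0.003, 0, 0, 0], [1, -0.003, 0, 0, 0], [1, -0.003, 0, 0, 0], [1, -0.003, 0, 0, 0], [1, -0.003, 0, 0, 0], [1, -0.003, 0, 0, 0], [1, -0.003, 0, 0, 0]])

```text
clock: 6.28
eef_pos: [577.4, -29.8, 17.6]
eef_rot: [3.14, -0.0, 1.455]
wrist_force: [-3.0, 0.9, 14.4]
finger_gap: 94.4
finger_force: 7.3
```

```bash
python3 - <<'E'
from h import *
s=manip.read_state(); print(s["eef_pos"],s["wrist_force"])
c=cam("top"); cv2.imwrite("pics/t2.png",cv2.resize(c["img"][170:320,220:420],None,fx=4,fy=4)); np.save("t2.npy",cloud(c))
E
```

```text
[577.37285683 -29.82688558  17.62721649] [-3.03549085  0.87103808 14.4125914 ]
```

View pics/t2.png

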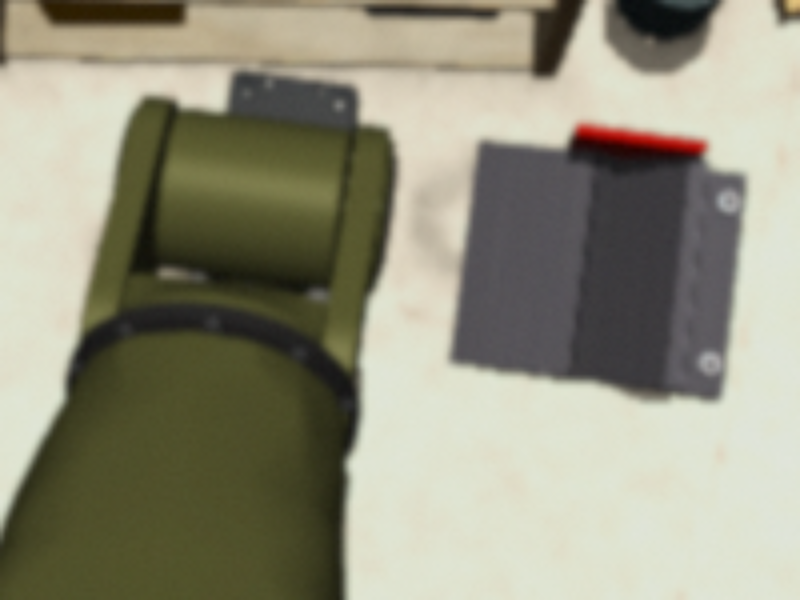

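The arm hides the bar in the top view. The wrist reads 14 N upward, so I'm looking from the side before moving on.

```bash
python3 - <<'E'
from h import *
c=cam("side"); cv2.imwrite("pics/s3.png",cv2.resize(c["img"][180:330,270:420],None,fx=4,fy=4)); np.save("s3.npy",cloud(c))
W=cloud(c)
for u in (300,320,335,350): print(u,[tuple(W[v,u].round()) for v in range(240,285,4)])
s=manip.read_state(); print(s["eef_pos"],s["wrist_force"],s["moment"],s["finger_force"])
E
```

```text
300 [(np.float64(607.0), np.float64(-173.0), np.float64(8.0)), (np.float64(608.0), np.float64(-160.0), np.float64(6.0)), (np.float64(608.0), np.float64(-148.0), np.float64(3.0)), (np.float64(608.0), np.float64(-132.0), np.float64(3.0)), (np.float64(608.0), np.float64(-115.0), np.float64(3.0)), (np.float64(609.0), np.float64(-38.0), np.float64(42.0)), (np.float64(609.0), np.float64(-30.0), np.float64(37.0)), (np.float64(610.0), np.float64(-18.0), np.float64(36.0)), (np.float64(610.0), np.float64(-14.0), np.float64(29.0)), (np.float64(610.0), np.float64(-13.0), np.float64(21.0)), (np.float64(610.0), np.float64(-19.0), np.float64(7.0)), (np.float64(610.0), np.float64(-12.0), np.float64(3.0))]
320 [(np.float64(564.0), np.float64(-169.0), np.float64(10.0)), (np.float64(564.0), np.float64(-159.0), np.float64(5.0)), (np.float64(565.0), np.float64(-144.0), np.float64(4.0)), (np.float64(565.0), np.float64(-133.0), np.float64(1.0)), (np.float64(566.0), np.float64(-114.0), np.float64(3.0)), (np.float64(570.0), np.float64(-34.0), np.float64(43.0)), (np.float64(571.0), np.float64(-25.0), np.float
[... 1126 characters left out ...]
t64(500.0), np.float64(-148.0), np.float64(-0.0)), (np.float64(502.0), np.float64(-127.0), np.float64(3.0)), (np.float64(503.0), np.float64(-109.0), np.float64(4.0)), (np.float64(504.0), np.float64(-97.0), np.float64(2.0)), (np.float64(513.0), np.float64(-19.0), np.float64(42.0)), (np.float64(513.0), np.float64(-8.0), np.float64(39.0)), (np.float64(513.0), np.float64(-6.0), np.float64(32.0)), (np.float64(514.0), np.float64(-3.0), np.float64(25.0)), (np.float64(513.0), np.float64(-6.0), np.float64(13.0)), (np.float64(512.0), np.float64(-11.0), np.float64(0.0))]
[577.33406049 -30.01040146  17.5949868 ] [-3.3066929   0.84511096 14.37928565] [-0.09197163  0.676396   -0.00146058] 7.31966357678175
```

View pics/s3.png

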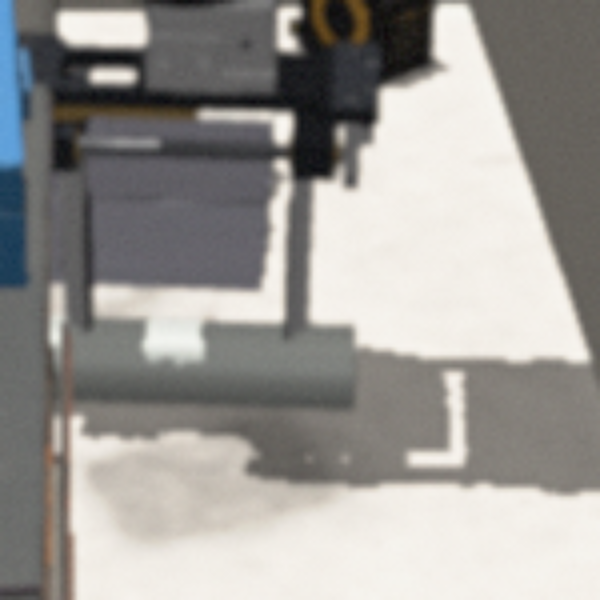

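```bash
cat >> h.py <<'E'
def proj(c,p):
    M=R.from_euler('xyz',c["orientation"]).as_matrix(); q=M.T@(np.asarray(p,float)-c["eye"]); return (q[0]/q[2]*c["fx"]+c["cx"],q[1]/q[2]*c["fy"]+c["cy"])
E
python3 - <<'E'
from h import *
c=cam("side"); s=manip.read_state(); e=s["eef_pos"]; yd=np.array([.9938,-.1116,0])
for name,p in (("now",e),("then",np.array([584.6,32.7,17.6]))):
    for k in (-53,53): 
        for z in (0,25): print(name,k,z,np.round(proj(c,p+yd*k+[0,0,z])))
W=cloud(c)
# finger column depth: near finger at crop (297,250)->px(344,242)
for v in range(225,275,3): print(v,[tuple(np.round(W[v,u])) for u in (341,344,346)])
E
```

```text
now -53 0 [343. 273.]
now -53 25 [344. 262.]
now 53 0 [290. 271.]
now 53 25 [289. 260.]
then -53 0 [342. 292.]
then -53 25 [342. 280.]
then 53 0 [286. 289.]
then 53 25 [286. 278.]
225 [(np.float64(511.0), np.float64(-251.0), np.float64(1.0)), (np.float64(527.0), np.float64(-14.0), np.float64(131.0)), (np.float64(523.0), np.float64(-13.0), np.float64(131.0))]
228 [(np.float64(513.0), np.float64(-234.0), np.float64(2.0)), (np.float64(526.0), np.float64(-17.0), np.float64(123.0)), (np.float64(523.0), np.float64(-16.0), np.float64(123.0))]
231 [(np.float64(514.0), np.float64(-218.0), np.float64(3.0)), (np.float64(526.0), np.float64(-16.0), np.float64(117.0)), (np.float64(523.0), np.float64(-12.0), np.float64(119.0))]
234 [(np.float64(515.0), np.float64(-208.0), np.float64(1.0)), (np.float64(526.0), np.float64(-16.0), np.float64(111.0)), (np.float64(522.0), np.float64(-15.0), np.float64(111.0))]
237 [(np.float64(516.0), np.float64(-192.0), np.float64(3.0)), (np.float64(526.0), np.float64(-14.0), np.float64(105.0)), (np.float64(522.0), np.float64(-12.0), np.float64(106.0))]
240 [(np.float6
[... 1427 characters left out ...]
loat64(530.0), np.float64(-16.0), np.float64(44.0)), (np.float64(524.0), np.float64(-17.0), np.float64(43.0)), (np.float64(520.0), np.float64(-20.0), np.float64(41.0))]
267 [(np.float64(531.0), np.float64(-11.0), np.float64(40.0)), (np.float64(525.0), np.float64(-11.0), np.float64(40.0)), (np.float64(521.0), np.float64(-13.0), np.float64(38.0))]
270 [(np.float64(530.0), np.float64(-11.0), np.float64(33.0)), (np.float64(525.0), np.float64(-7.0), np.float64(36.0)), (np.float64(521.0), np.float64(-9.0), np.float64(35.0))]
273 [(np.float64(531.0), np.float64(-6.0), np.float64(30.0)), (np.float64(525.0), np.float64(-9.0), np.float64(28.0)), (np.float64(521.0), np.float64(-7.0), np.float64(29.0))]
```

Projecting the TCP shows the fingertips are about 24 mm higher than reported with the gripper open. They are resting on the bar's top, at z≈42 and y≈−30. I'll lift, back off and come down lower, checking the true tip height.

Call:
arm_command(plan=[[1, 0, 0, -0.01, 0], [1, 0, 0, -0.02, 0], [1, 0.02, 0, 0, 0], [1, 0.02, 0, 0, 0], [1, 0.016, 0, 0, 0], [1, 0, 0, 0.02, 0], [1, 0, 0, 0.01, 0], [1, 0, 0, 0, 0], [1, 0, 0, 0, 0]])

```text
clock: 7.55
eef_pos: [583.4, 26.1, 16.6]
eef_rot: [3.141, -0.0, 1.455]
wrist_force: [0.4, 0.1, 0.4]
finger_gap: 94.5
finger_force: 0.0
```

```bash
python3 - <<'E'
from h import *
c=cam("side"); cv2.imwrite("pics/s4.png",cv2.resize(c["img"][180:330,270:420],None,fx=4,fy=4))
s=manip.read_state(); print(s["eef_pos"],s["wrist_force"],s["finger_gap"]); W=cloud(c)
for u in (338,341,344,347,350): print(u,[tuple(W[v,u].round().astype(int)) for v in range(262,296,3)])
E
```

```text
[583.4681122   26.03254356  16.72700842] [-0.33031915 -0.56028981 -0.60799556] 93.94873847349517
338 [(np.int64(535), np.int64(-26), np.int64(42)), (np.int64(536), np.int64(-18), np.int64(41)), (np.int64(536), np.int64(-14), np.int64(36)), (np.int64(536), np.int64(-11), np.int64(31)), (np.int64(537), np.int64(-6), np.int64(27)), (np.int64(537), np.int64(-5), np.int64(22)), (np.int64(536), np.int64(-10), np.int64(11)), (np.int64(536), np.int64(-11), np.int64(3)), (np.int64(537), np.int64(-1), np.int64(3)), (np.int64(537), np.int64(6), np.int64(1)), (np.int64(538), np.int64(16), np.int64(1)), (np.int64(539), np.int64(28), np.int64(2))]
341 [(np.int64(536), np.int64(43), np.int64(86)), (np.int64(536), np.int64(42), np.int64(79)), (np.int64(535), np.int64(40), np.int64(71)), (np.int64(535), np.int64(40), np.int64(64)), (np.int64(535), np.int64(43), np.int64(60)), (np.int64(535), np.int64(45), np.int64(55)), (np.int64(535), np.int64(39), np.int64(44)), (np.int64(530), np.int64(-14), np.int64(1)), (np.int64(531), np.int64(-2), np.int64(2)), (np.int64(531), np.int64(8), np.int64(2)), (np.in
[... 1008 characters left out ...]
.int64(0), np.int64(3)), (np.int64(519), np.int64(5), np.int64(-1)), (np.int64(521), np.int64(18), np.int64(2)), (np.int64(521), np.int64(27), np.int64(1))]
350 [(np.int64(512), np.int64(-24), np.int64(43)), (np.int64(513), np.int64(-15), np.int64(41)), (np.int64(513), np.int64(-12), np.int64(37)), (np.int64(513), np.int64(-7), np.int64(33)), (np.int64(513), np.int64(-5), np.int64(27)), (np.int64(514), np.int64(-1), np.int64(23)), (np.int64(513), np.int64(-6), np.int64(13)), (np.int64(512), np.int64(-12), np.int64(2)), (np.int64(513), np.int64(-3), np.int64(1)), (np.int64(514), np.int64(8), np.int64(1)), (np.int64(515), np.int64(16), np.int64(0)), (np.int64(515), np.int64(25), np.int64(-1))]
```

View pics/s4.png

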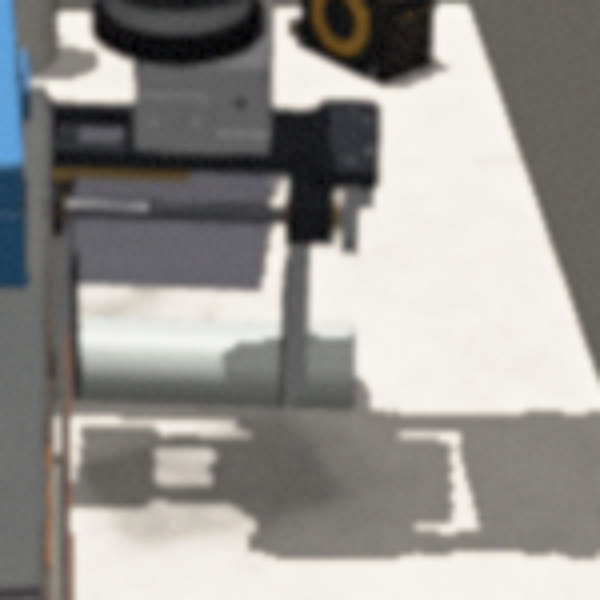

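Fingertip at (295,405) in the crop, true z≈42 with 16.7 reported, standing clear behind the bar. I'll lower it by 25 mm.

Call:
arm_command(plan=[[1, 0, 0, 0.01, 0], [1, 0, 0, 0.01, 0], [1, 0, 0, 0.005, 0], [1, 0, 0, 0, 0]])

```text
clock: 8.1
eef_pos: [582.8, 26.1, -9.4]
eef_rot: [-3.141, 0.0, 1.455]
wrist_force: [-0.0, -0.3, 0.4]
finger_gap: 94.2
finger_force: 0.0
```

```bash
python3 - <<'E'
from h import *
c=cam("side"); s=manip.read_state(); print(s["eef_pos"],s["wrist_force"]); W=cloud(c)
for u in (341,343): print(u,[(v,)+tuple(W[v,u].round().astype(int)) for v in range(270,306,2)])
E
```

```text
[583.10440411  26.08198871  -8.98477459] [-0.61470417 -0.0309758   0.17391708]
341 [(270, np.int64(535), np.int64(40), np.int64(67)), (272, np.int64(535), np.int64(39), np.int64(61)), (274, np.int64(535), np.int64(43), np.int64(60)), (276, np.int64(535), np.int64(42), np.int64(55)), (278, np.int64(535), np.int64(42), np.int64(50)), (280, np.int64(535), np.int64(44), np.int64(48)), (282, np.int64(535), np.int64(39), np.int64(40)), (284, np.int64(535), np.int64(45), np.int64(39)), (286, np.int64(535), np.int64(42), np.int64(32)), (288, np.int64(534), np.int64(42), np.int64(28)), (290, np.int64(534), np.int64(38), np.int64(21)), (292, np.int64(534), np.int64(41), np.int64(18)), (294, np.int64(533), np.int64(23), np.int64(1)), (296, np.int64(533), np.int64(32), np.int64(2)), (298, np.int64(534), np.int64(39), np.int64(3)), (300, np.int64(534), np.int64(39), np.int64(-2)), (302, np.int64(534), np.int64(48), np.int64(0)), (304, np.int64(535), np.int64(54), np.int64(0))]
343 [(270, np.int64(531), np.int64(40), np.int64(67)), (272, np.int64(531), np.int64(40), np.int64(62)), (274, np.int64(532), np.int64(43), np.int64(60)), (276, np.int64(531), np.int64(41), np.int64(54)), (278, np.int64(531), np.int64(41), np.int64(50)), (280, np.int64(531), np.int64(41), np.int64(45)), (282, np.int64(531), np.int64(42), np.int64(41)), (284, np.int64(531), np.int64(39), np.int64(35)), (286, np.int64(531), np.int64(44), np.int64(34)), (288, np.int64(531), np.int64(41), np.int64(27)), (290, np.int64(531), np.int64(41), np.int64(23)), (292, np.int64(529), np.int64(20), np.int64(3)), (294, np.int64(529), np.int64(23), np.int64(1)), (296, np.int64(529), np.int64(31), np.int64(2)), (298, np.int64(530), np.int64(37), np.int64(2)), (300, np.int64(530), np.int64(44), np.int64(2)), (302, np.int64(531), np.int64(51), np.int64(2)), (304, np.int64(531), np.int64(57), np.int64(2))]
```

Call:
arm_command(plan=[[1, -0.005, 0, 0, 0], [1, -0.005, 0, 0, 0], [1, -0.005, 0, 0, 0], [1, -0.004, 0, 0, 0], [1, -0.003, 0, 0, 0], [1, -0.003, 0, 0, 0], [1, -0.003, 0, 0, 0], [1, -0.003, 0, 0, 0], [1, -0.003, 0, 0, 0], [1, -0.003, 0, 0, 0], [1, -0.003, 0, 0, 0], [1, -0.003, 0, 0, 0], [1, -0.003, 0, 0, 0], [1, -0.003, 0, 0, 0], [1, -0.003, 0, 0, 0], [1, -0.003, 0, 0, 0], [1, -0.003, 0, 0, 0], [1, -0.003, 0, 0, 0], [1, -0.003, 0, 0, 0], [1, -0.003, 0, 0, 0]])

```text
clock: 10.65
eef_pos: [575.4, -40.7, -8.8]
eef_rot: [3.142, -0.0, 1.455]
wrist_force: [-0.0, -0.3, 0.5]
finger_gap: 94.3
finger_force: 0.1
```

```bash
cat >> h.py <<'E'
VB=np.array([591.6,-226.3,-1.685])
def bar():
    c=cam("side"); W=cloud(c); s=manip.read_state(); print(s["clock"],s["eef_pos"].round(1),"tcp v",tov(s["eef_pos"],VB).round(1),s["wrist_force"].round(1))
    for u in (310,325,338,350):
        col=[]
        for v in range(215,285):
            p=W[v,u]; 
            if np.isfinite(p[0]) and 12<p[2]<58 and 490<p[0]<660: col.append(p)
        if col:
            col=np.array(col); vv=tov(col,VB); i=col[:,2]>np.max(col[:,2])-4
            print(u,"n",len(col),"xv",vv[:,0].min().round(),vv[:,0].max().round(),"top xv",np.median(vv[i,0]).round(1),"z",col[:,2].max().round(1),"yv",np.median(vv[:,1]).round())
    return c,W
E
python3 - <<'E'
from h import *
c,W=bar()
E
```

```text
10.7 [575.3 -41.   -8.9] tcp v [-182.3  -37.3] [0.4 0.  0.2]
310 n 29 xv -175.0 19.0 top xv -153.0 z 43.4 yv -21.0
325 n 34 xv -175.0 30.0 top xv -153.9 z 43.0 yv -51.0
338 n 20 xv -172.0 41.0 top xv -155.2 z 43.8 yv -78.0
350 n 20 xv -174.0 -145.0 top xv -154.2 z 44.7 yv -102.0
```

Call:
arm_command(plan=[[1, -0.003, 0, 0, 0], [1, -0.003, 0, 0, 0], [1, -0.003, 0, 0, 0], [1, -0.003, 0, 0, 0], [1, -0.003, 0, 0, 0], [1, -0.003, 0, 0, 0], [1, -0.003, 0, 0, 0], [1, -0.003, 0, 0, 0], [1, -0.003, 0, 0, 0], [1, -0.003, 0, 0, 0], [1, -0.003, 0, 0, 0], [1, -0.003, 0, 0, 0], [1, -0.003, 0, 0, 0], [1, -0.003, 0, 0, 0], [1, -0.003, 0, 0, 0], [1, -0.003, 0, 0, 0], [1, -0.003, 0, 0, 0], [1, -0.003, 0, 0, 0], [1, -0.003, 0, 0, 0], [1, -0.003, 0, 0, 0]])

```text
clock: 13.2
eef_pos: [568.5, -100.1, -8.7]
eef_rot: [3.141, -0.0, 1.455]
wrist_force: [0.9, 2.9, 0.4]
finger_gap: 93.7
finger_force: 1.3
```

```bash
python3 - <<'E'
from h import *
c,W=bar()
E
```

```text
13.25 [ 568.4 -100.4   -8.8] tcp v [-122.4  -37.4] [ 0.6  0.9 -0.2]
310 n 31 xv -115.0 29.0 top xv -95.4 z 44.8 yv -16.0
325 n 33 xv -116.0 32.0 top xv -95.9 z 44.5 yv -47.0
338 n 23 xv -118.0 42.0 top xv -97.7 z 46.1 yv -75.0
350 n 19 xv -116.0 -87.0 top xv -99.0 z 44.0 yv -100.0
```

Call:
arm_command(plan=[[1, -0.003, 0, 0, 0], [1, -0.003, 0, 0, 0], [1, -0.003, 0, -0.0005, 0], [1, -0.003, 0, -0.0005, 0], [1, -0.003, 0, -0.0005, 0], [1, -0.003, 0, -0.0005, 0], [1, -0.003, 0, -0.0005, 0], [1, -0.003, 0, -0.0005, 0], [1, -0.003, 0, -0.0005, 0], [1, -0.003, 0, -0.0005, 0], [1, -0.003, 0, -0.0005, 0], [1, -0.003, 0, -0.0005, 0]])

```text
clock: 14.75
eef_pos: [564.2, -136.0, -3.8]
eef_rot: [-3.142, -0.0, 1.455]
wrist_force: [0.5, 3.1, 1.3]
finger_gap: 93.8
finger_force: 1.3
```

```bash
python3 - <<'E'
from h import *
c,W=bar()
E
```

```text
14.8 [ 564.2 -136.4   -3.8] tcp v [-86.2 -37.5] [-0.5  1.  -0. ]
310 n 27 xv -80.0 29.0 top xv -65.6 z 52.6 yv -14.0
325 n 27 xv -79.0 28.0 top xv -59.6 z 51.4 yv -46.0
338 n 23 xv -78.0 44.0 top xv -60.0 z 52.6 yv -74.0
350 n 20 xv -80.0 -44.0 top xv -64.6 z 53.0 yv -99.0
```

Call:
arm_command(plan=[[1, -0.003, 0, -0.0005, 0], [1, -0.003, 0, -0.0005, 0], [1, -0.003, 0, -0.0005, 0], [1, -0.003, 0, -0.0005, 0], [1, -0.003, 0, -0.0005, 0], [1, -0.003, 0, -0.0005, 0], [1, -0.003, 0, -0.0005, 0], [1, -0.003, 0, -0.0005, 0], [1, -0.003, 0, 0, 0], [1, -0.003, 0, 0, 0], [1, -0.002, 0, 0, 0], [1, -0.002, 0, 0, 0], [1, -0.002, 0, 0, 0], [1, -0.001, 0, 0, 0], [1, -0.001, 0, 0, 0], [1, -0.001, 0, 0, 0], [1, -0.001, 0, 0, 0], [1, -0.001, 0, 0, 0], [1, 0, 0, 0, 0], [1, 0, 0, 0, 0]])

```text
clock: 17.3
eef_pos: [559.5, -176.5, 0.1]
eef_rot: [3.142, -0.0, 1.455]
wrist_force: [0.4, -0.3, 0.6]
finger_gap: 94.0
finger_force: 0.0
```

```bash
python3 - <<'E'
from h import *
c,W=bar()
cv2.imwrite("pics/s5.png",cv2.resize(c["img"][170:290,250:400],None,fx=4,fy=4))
E
```

```text
17.35 [ 5.595e+02 -1.765e+02  2.000e-01] tcp v [-45.8 -37.6] [ 0.   0.3 -0.2]
310 n 18 xv -29.0 -12.0 top xv -15.4 z 48.3 yv -10.0
325 n 20 xv -37.0 -11.0 top xv -12.5 z 48.8 yv -43.0
338 n 16 xv -25.0 -6.0 top xv -12.4 z 48.2 yv -72.0
350 n 16 xv -25.0 -8.0 top xv -14.0 z 49.2 yv -98.0
```

View pics/s5.png

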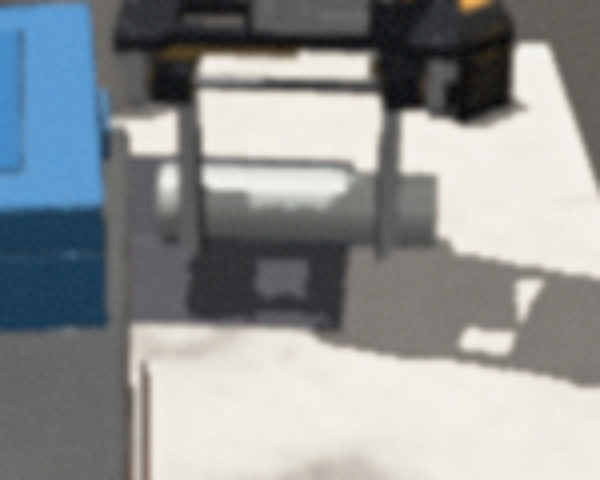

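The bar has dropped into the groove (top z≈49, no force). In the crop it spans u 160–435. Now back off, lift, close and go in front of its free end.

Call:
arm_command(newtons=10, plan=[[1, 0.004, 0, 0, 0], [1, 0.002, 0, -0.02, 0], [1, 0, 0, -0.04, 0], [1, 0, 0, -0.03, 0], [-1, -0.01, -0.04, 0, 0], [-1, -0.02, -0.04, 0, 0], [-1, -0.022, -0.035, 0, 0], [-1, 0, 0, 0, 0], [-1, 0, 0, 0, 0], [-1, 0, 0, 0, 0], [-1, 0, 0, 0, 0]])

```text
clock: 18.73
eef_pos: [440.4, -208.6, 90.1]
eef_rot: [-3.142, -0.0, 1.456]
wrist_force: [-0.0, -0.5, -0.4]
finger_gap: 27.4
finger_force: 0.0
```

```bash
python3 - <<'E'
from h import *
np.set_printoptions(precision=1,suppress=True)
s=manip.read_state(); print(s["eef_pos"],tov(s["eef_pos"],VB),s["finger_gap"])
for n in ("side","top"):
    c=cam(n); W=cloud(c); V=tov(W,VB); np.save(n+"6.npy",W)
    ok=(abs(V[...,0])<12)&(W[...,2]>38)&(W[...,2]<56)&(V[...,1]<90)&(V[...,1]>-135)
    print(n,ok.sum(),"bar y_v",np.percentile(V[ok][:,1],[1,50,99]) if ok.sum() else None,"x",np.median(V[ok][:,0]) if ok.sum() else None)
    f=(abs(V[...,0])<30)&(W[...,2]>57)&(W[...,2]<190)&(V[...,1]<-110)&(V[...,1]>-190)
    if f.sum(): print("finger zmin",np.sort(W[f][:,2])[:200:20],"yv",np.percentile(V[f][:,1],[2,98]),"xv",np.percentile(V[f][:,0],[2,98]))
    if n=="side": cv2.imwrite("pics/s6.png",cv2.resize(c["img"][140:290,250:450],None,fx=4,fy=4))
E
```

```text
[ 440.4 -208.6   90.1] [  -0.4 -152.2] 27.363598020694262
side 310 bar y_v [-117.2  -38.5   34.3] x -5.974613374879243
finger zmin [114.4 121.9 125.8 130.3 133.9 137.4 141.5 146.  150.2 153. ] yv [-177.7 -126.9] xv [-13.5   1.4]
top 368 bar y_v [-51.2   2.6  77.3] x -0.584491452828986
```

View pics/s6.png

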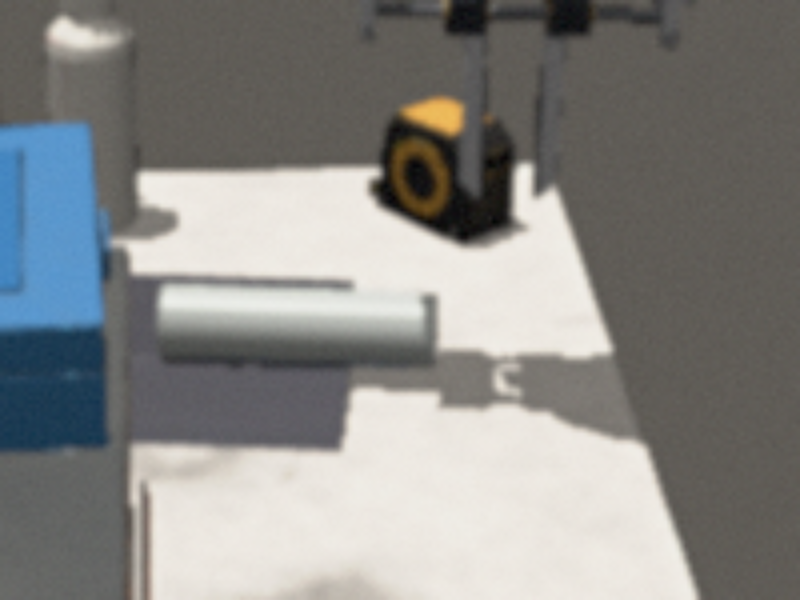

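Fingers are closing. Tip is again about 24 mm above reported. The bar's free end is at y_v≈−118, with about 33 mm to slide.

Call:
arm_command(plan=[[-1, 0, 0, 0.02, 0], [-1, 0, 0, 0.03, 0], [-1, 0, 0, 0.03, 0], [-1, 0, 0, 0.014, 0], [-1, 0, 0.003, 0, 0], [-1, 0, 0.003, 0, 0], [-1, 0, 0.003, 0, 0], [-1, 0, 0.003, 0, 0], [-1, 0, 0.002, 0, 0], [-1, 0, 0.002, 0, 0], [-1, 0, 0.002, 0, 0], [-1, 0, 0.002, 0, 0], [-1, 0, 0.002, 0, 0], [-1, 0, 0.002, 0, 0], [-1, 0, 0.002, 0, 0], [-1, 0, 0.002, 0, 0], [-1, 0, 0.002, 0, 0], [-1, 0, 0.002, 0, 0], [-1, 0, 0.002, 0, 0]])

```text
clock: 21.2
eef_pos: [473.9, -212.9, -3.9]
eef_rot: [3.142, 0.0, 1.455]
wrist_force: [-2.5, 1.2, 0.2]
finger_gap: 1.0
finger_force: 1.4
```

```bash
cat >> h.py <<'E'
def barend():
    s=manip.read_state(); print(s["clock"],s["eef_pos"].round(1),tov(s["eef_pos"],VB).round(1),s["finger_gap"].round(1),s["wrist_force"].round(1))
    c=cam("side"); W=cloud(c); V=tov(W,VB)
    ok=(abs(V[...,0])<14)&(W[...,2]>38)&(W[...,2]<54)&(V[...,1]<90)&(V[...,1]>-135)
    f=(abs(V[...,0])<30)&(W[...,2]>57)&(W[...,2]<110)&(V[...,1]<-60)&(V[...,1]>-190)
    print("bar",np.percentile(V[ok][:,1],[.5,1,50,99,99.5]).round(1),"finger",np.percentile(V[f][:,1],[2,98]).round(1) if f.sum() else None)
    return c
E
python3 -c "
from h import *
c=barend()"
```

```text
Traceback (most recent call last):
  File "h.py", line 40, in barend
    s=manip.read_state(); print(s["clock"],s["eef_pos"].round(1),tov(s["eef_pos"],VB).round(1),s["finger_gap"].round(1),s["wrist_force"].round(1))
                                                                                               ^^^^^^^^^^^^^^^^^^^^^
AttributeError: 'float' object has no attribute 'round'
```

Call:
arm_command(plan=[[-1, 0, 0.002, 0, 0], [-1, 0, 0.002, 0, 0], [-1, 0, 0.002, 0, 0], [-1, 0, 0.002, 0, 0], [-1, 0, 0.002, 0, 0], [-1, 0, 0.002, 0, 0], [-1, 0, 0.002, 0, 0]])

```text
clock: 22.08
eef_pos: [487.8, -214.5, -3.9]
eef_rot: [-3.142, -0.0, 1.455]
wrist_force: [-2.2, -0.7, -0.4]
finger_gap: 0.6
finger_force: 1.3
```

```bash
sed -i 's/s\["finger_gap"\].round(1),//' h.py; python3 -c "
from h import *
c=barend()"
```

```text
22.075 [ 487.8 -214.5   -3.9] [ 1.000e-01 -1.045e+02] [-2.2 -0.7 -0.4]
bar [-116.9 -115.3  -31.3   51.    51.4] finger [-116.8  -92.3]
```

Call:
arm_command(plan=[[-1, 0, 0.001, 0, 0], [-1, 0, 0.001, 0, 0], [-1, 0, 0.001, 0, 0], [-1, 0, 0.001, 0, 0], [-1, 0, 0.001, 0, 0]])

```text
clock: 22.75
eef_pos: [492.7, -215.1, -3.8]
eef_rot: [3.142, 0.0, 1.455]
wrist_force: [-3.2, 0.7, 0.2]
finger_gap: 0.2
finger_force: 1.4
```

Call:
arm_command(plan=[[-1, 0, 0.001, 0, 0], [-1, 0, 0.001, 0, 0]])

```text
clock: 23.0
eef_pos: [494.7, -215.3, -3.8]
eef_rot: [3.142, 0.0, 1.455]
wrist_force: [-1.8, -0.9, 0.9]
finger_gap: 0.3
finger_force: 1.4
```

Call:
arm_command(plan=[[-1, 0, 0.001, 0, 0]])

```text
clock: 23.12
eef_pos: [495.6, -215.4, -3.8]
eef_rot: [3.142, 0.0, 1.455]
wrist_force: [-3.4, 0.4, 0.9]
finger_gap: 0.6
finger_force: 1.4
```

Not at the stop yet. Millimetre by millimetre until the force jumps.

Call:
arm_command(plan=[[-1, 0, 0.001, 0, 0]])

```text
clock: 23.25
eef_pos: [495.9, -215.4, -4.0]
eef_rot: [-3.14, -0.0, 1.455]
wrist_force: [-13.2, 1.6, 5.8]
finger_gap: 0.7
finger_force: 6.4
```

Call:
arm_command(plan=[[-1, 0, 0.001, 0, 0]])

```text
clock: 23.38
eef_pos: [495.8, -215.3, -4.1]
eef_rot: [-3.137, -0.001, 1.455]
wrist_force: [-19.9, 2.4, 9.8]
finger_gap: 0.3
finger_force: 10.0
```

```bash
python3 -c "
from h import *
c=barend()"
```

```text
23.375 [ 495.8 -215.3   -4.1] [  0.  -96.4] [-19.9   2.4   9.8]
bar [-108.6 -108.4  -28.9   51.2   51.5] finger [-108.1  -85.2]
```

The force jumped to 20 N with the finger face at y_v≈−85, as expected at the stop. Withdraw.

Call:
arm_command(plan=[[-1, 0, -0.001, 0, 0], [-1, 0, -0.002, 0, 0], [-1, 0, -0.01, 0, 0], [-1, 0, -0.03, 0, 0], [-1, 0, -0.04, 0, 0], [-1, 0, -0.01, -0.04, 0], [-1, 0, 0, -0.06, 0], [-1, 0, 0, -0.04, 0], [-1, 0, 0, 0, 0], [-1, 0, 0, 0, 0]])

```text
clock: 24.68
eef_pos: [404.7, -204.6, 135.3]
eef_rot: [-3.141, -0.0, 1.455]
wrist_force: [-1.0, 0.3, -0.0]
finger_gap: 0.6
finger_force: 0.0
```

```bash
python3 - <<'E'
from h import *
c=barend(); cv2.imwrite("pics/s7.png",cv2.resize(c["img"][150:290,250:420],None,fx=4,fy=4))
E
```

```text
24.675 [ 404.7 -204.6  135.3] [  -0.2 -188.2] [-1.   0.3 -0. ]
bar [-84.2 -83.9 -15.2  51.2  51.6] finger None
```

View pics/s7.png

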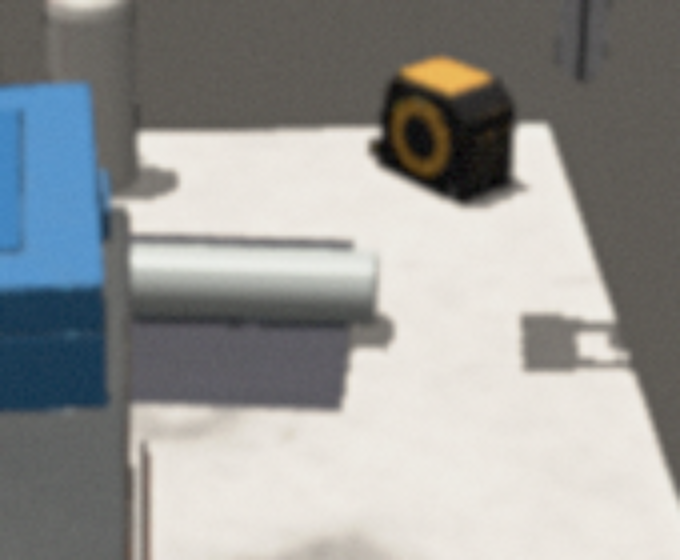

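The bar lies seated with its free end at (375,285) in the crop, y_v≈−84.2 (−85 expected). The gripper is clear.

```bash
python3 -c "
from h import *
print(ticket.sign_off())"
```

```text
the job is handed in; nothing more can be done
None
```

I handed the job in at about 25 s: the bar rolled into the V-groove and slid up to the red stop (force jumped to about 20 N there), the hand is clear, and no verdict was returned. On the first pass the fingertips, about 24 mm higher than reported, slid over the top of the bar and pressed it with about 14 N before I corrected the height.

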